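Find the loose clamp screw and ring it

TASK

One of the three clamp screws on the green jig has worked loose. Working from left to right (as the robot sees it), push each black ball handle gently sideways with the fingertips: every handle has a little free slack, after which a sound screw holds still against a push of about 9 newtons (never more than 15) while the loose one gives way easily - swing that one at least 30 degrees and leave it there. Then drop the red ring over the stud of the loose screw so that it lies flat around it, and leave the other things on the bench alone.

Things in the scene. Friction and masses are not known exactly. Their poses are not given: they have to be found in the camera images.
- jig: Heavy green clamping jig, fixed to the bench: foot 120 x 400 x 12 mm, block 90 x 380 mm, its top 50 mm above the bench; a flat steel bar through it sticks out 45 mm at each end, 18 to 28 mm up. Origin: centre of the underside; y runs along it to the left screw, z up; the handles reach out over the bench on its -x side, to the robot. Screw axes on its y axis, 140 mm apart.
- red_ring: Loose flat red marker ring, outer diameter 46 mm, hole 25 mm, 14 mm thick, 40 g, lying on the bench. Origin: centre of its underside; z is its axis.
- handle_left: Left (+y) handle: steel hub 48 mm wide, 50 to 70 mm up; level 12 mm rod, 60 mm up, ending in a black ball. Origin: on the screw axis at the hub's foot; -x points along the rod to the ball, z up. Swings either way (under 1 N) through a slack of 0.03 to 0.29 rad, stays where left, then drives the screw: loose, it turns at about 2 N at the ball; sound, it holds to 20 N, giving a few mm.
- ball_left (a point): Centre of the black ball of the left handle, 108 mm from its screw axis, 60 mm above the bench. Push the ball, or the rod just inside it.
- stud_left (a point): Top of the left screw's upright stud, on the screw axis, 102 mm above the bench: steel, diameter 14 mm with a round top, standing 32 mm up out of the hub. A ring dropped over it comes to lie on the hub, 70 mm above the bench.
- handle_middle: Middle handle: steel hub 48 mm wide, 50 to 70 mm up; level 12 mm rod, 60 mm up, ending in a black ball. Origin: on the screw axis at the hub's foot; -x points along the rod to the ball, z up. Swings either way (under 1 N) through a slack of 0.03 to 0.29 rad, stays where left, then drives the screw: loose, it turns at about 2 N at the ball; sound, it holds to 20 N, giving a few mm.
- ball_middle (a point): Centre of the black ball of the middle handle, 108 mm from its screw axis, 60 mm above the bench. Push the ball, or the rod just inside it.
- stud_middle (a point): Top of the middle screw's upright stud, on the screw axis, 102 mm above the bench: steel, diameter 14 mm with a round top, standing 32 mm up out of the hub. A ring dropped over it comes to lie on the hub, 70 mm above the bench.
- handle_right: Right (-y) handle: steel hub 48 mm wide, 50 to 70 mm up; level 12 mm rod, 60 mm up, ending in a black ball. Origin: on the screw axis at the hub's foot; -x points along the rod to the ball, z up. Swings either way (under 1 N) through a slack of 0.03 to 0.29 rad, stays where left, then drives the screw: loose, it turns at about 2 N at the ball; sound, it holds to 20 N, giving a few mm.
- ball_right (a point): Centre of the black ball of the right handle, 108 mm from its screw axis, 60 mm above the bench. Push the ball, or the rod just inside it.
- stud_right (a point): Top of the right screw's upright stud, on the screw axis, 102 mm above the bench: steel, diameter 14 mm with a round top, standing 32 mm up out of the hub. A ring dropped over it comes to lie on the hub, 70 mm above the bench.
- hammer: Hammer lying on the bench; loose, leave it alone. Origin: underside.
- driver: Screwdriver lying behind the jig; loose, leave it alone. Origin: underside.
- spanner: Spanner lying on the bench; loose, leave it alone. Origin: underside.
- horseshoe: Horseshoe, about 120 mm, 10 mm thick, lying behind the jig; loose, leave it alone. Origin: underside.
- oil_jar: Green glass jar, diameter 60 mm, 100 mm high; loose, leave it alone. Origin: underside.
- cup: Dark steel mug, diameter 72 mm, 80 mm high; loose, leave it alone. Origin: underside.
- grey_collar: Dark grey steel collar, outer diameter 48 mm, 20 mm high, like the red ring but not it; loose, leave it alone. Origin: underside.

How it is judged:
By the outcome, as a careful person would: the job done as asked, in the order asked, and still so for the second after the job is handed in, with the robot touching nothing.
It also fails if it takes over 69 s, if anything falls off the work surface, if the arm or the gripper's body presses on something with over 40 N, if the wrist force passes 120 N, or if a joint passes its speed limit or range.

ROBOT

A 6-joint arm with a two-finger parallel gripper is mounted at the origin on the work surface. World frame = base frame: x ahead of the robot, y to its left, z up, the work surface at z = 0. Lengths are in m, angles in rad, forces in N, time in s.
With the tool pointing down it reaches from about 0.225 to 0.875 m from the base axis. Payload 3.4 kg.
Tool frame: the origin (TCP) lies midway between the tips of the shut fingers; the grasp point (between the pads) lies 19 mm behind it (manip.grip_point_offset is the distance from the TCP to the grasp point, in m); z points along the fingers, y is the line along which they close (so a half turn about z gives the same grasp; the last joint's range is limited). The gripper opens to 85 mm and grips with 20 to 120 N. Pads are 22 mm wide; open, the fingers measure 114 mm over their backs; the gripper's body (76 mm by 85 mm) begins 54 mm behind the grasp point. The pads swing forward as they close: fully open they stand 13 mm farther back than shut.
Start: joints at [-1.439, 0.276, 1.505, -0, 1.361, -0.121], TCP at [0.144, -0.557, 0.231] pointing down, gripper open.
Joint ranges: [-2.89, 2.89], [-0.75, 2.08], [0.22, 2.7], [-1.18, 4.32], [0.11, 2.71], [-2.7, 2.7]. Speed limits (rad/s): [2.57, 2.57, 3.14, 3.14, 3.14, 3.14].

INTERFACE

Orientations are given as a unit quaternion [w, x, y, z].
In Python, from rig import manip gives the robot as it stands.
- The arm moves only by the shell command python3 -m handwheel 'ROWS' [FORCE]. ROWS is JSON, a list of rows, each an object with "translation": the shift along the tool's x, y, z in m, a list of three; "angular": the turn, a rotation vector about the tool's x, y, z in degrees, a list of three; "hand": the closure, from 0 (fully open) to 1 (shut). A call has 1 to 10 rows; each row shifts and turns the commanded pose from where the row before left it, along the tool's axes as they then stand; what a row does not reach is not made up. A row lasts 1/12 s, in which the tool goes at most 41.7 mm and 7.16 degrees, less where a joint would pass 70% of its speed; a pose out of reach is approached as far as the arm can. A call with a gripper value outside its range is refused whole. The fingers move at their own pace and stop on an object; FORCE is the grip in N (left out, the last holds). Time passes only in rows, so rows that do not move let the fingers close. It gives the time, the measured TCP pose, the force, the opening and the grip force at its end, in the units of the state.
- manip.get_state(): the state, without advancing time (a new reading comes with each control period).
- manip.get_image(name): name is "side" or "top" or "wrist"; returns the picture (420x560x3 uint8, red, green, blue); there is no depth.
- manip.camera_info(name): a dict with "camera_matrix" (3x3 intrinsics, pixels), "k1" (the pictures are not rectified: a ray, as slopes to the right and down, at radius r is drawn at 1 + k1 r^2 times it, then the intrinsics apply), "eye" and "orientation" of the camera in the world; the wrist camera has in their place "tool_from_camera" (4x4, takes a point from camera to tool coordinates, whose origin is the TCP and whose axes are the flange's). Camera axes: x right, y down, z forward; pixel columns grow to the right and rows downward; lengths in m; the calibration is good to about 2 mm. A picture is of the moment at which its call begins: read the wrist's pose just before it. camera_info takes no time and is no camera call.
- manip.sign_off(): hands the job in; it is judged then, once.
The state is a dict: "clock": time; "qpos": joint angles; "qd": joint speeds; "effort": joint torques, N m; "position": TCP position; "ee_rot": TCP orientation; "contact_force": force on the tool from outside, world axes, zero at the start; "moment": the same for the moment, N m; "width": finger opening in m; "gripper_force": force on a finger pad.
Only numpy, scipy, OpenCV 4.12 (cv2) and the standard library are available. Lean on these libraries where they do the work, as an engineer would, in place of code of your own. Each camera call takes 0.05 s, during which the arm holds its last target. There are 200 camera calls.

## Working session

There is one attempt and no reset: what is moved stays moved. The work goes in short steps, Python scripts to look and compute and a shell command to move; the robot and the scene stay as the last step left them, time stands still between calls to the robot, and variables do not carry over. Pictures are saved under pics/ and viewed, at most 13 in all, crops included, and the job is handed in when it is done.

```bash
mkdir -p pics; ls; cat > h.py <<'E'
import numpy as np, cv2
from rig import manip
from scipy.spatial.transform import Rotation as R
def q2m(q): return R.from_quat(np.r_[q[1:],q[0]]).as_matrix()
def cam(name,st=None):
    c=manip.camera_info(name); K=np.array(c["camera_matrix"])
    if name=="wrist":
        st=st or manip.get_state(); T=np.array(c["tool_from_camera"]); M=q2m(st["ee_rot"])
        return K,c["k1"],M@T[:3,3]+np.array(st["position"]),M@T[:3,:3]
    o=np.array(c["orientation"],float)
    return K,c["k1"],np.array(c["eye"]),(o if o.shape==(3,3) else q2m(o))
def pix2(name,uv,z,st=None):
    K,k1,e,M=cam(name,st)
    d=np.array([(uv[0]-K[0,2])/K[0,0],(uv[1]-K[1,2])/K[1,1]]); s=d.copy()
    for _ in range(30): s=d/(1+k1*(s@s))
    r=M@np.r_[s,1]; return e+r*(z-e[2])/r[2]
def proj(name,p,st=None):
    K,k1,e,M=cam(name,st); q=M.T@(np.array(p)-e); s=q[:2]/q[2]; s=s*(1+k1*(s@s))
    return K[:2,:2]@s+K[:2,2]
def save(name,f,box=None,k=1):
    im=manip.get_image(name)[:,:,::-1]
    if box: im=im[box[1]:box[3],box[0]:box[2]]
    cv2.imwrite("pics/"+f,cv2.resize(im,None,fx=k,fy=k,interpolation=cv2.INTER_CUBIC))
E
python3 - <<'E'
from h import *
save("top","top.png",None,1.42); save("side","side.png")
print(manip.get_state()); print(manip.camera_info("top"));print(manip.camera_info("wrist"))
E
```

```text
pics
{'clock': 0.1, 'qpos': array([-1.43897112e+00,  2.76516496e-01,  1.50599393e+00,  5.25580862e-06,
        1.36072905e+00, -1.21029013e-01]), 'qd': array([-0.00055884,  0.00048633, -0.00415408,  0.00163055,  0.00132513,
       -0.00121527]), 'effort': array([ 8.43848811e-04, -4.17700589e+01, -2.46403277e+01, -1.54561039e-04,
        5.80607491e-03, -7.19516351e-06]), 'position': array([ 0.14376434, -0.5562465 ,  0.23053995]), 'ee_rot': array([-8.23415276e-04,  9.92018466e-01,  1.26089990e-01, -1.87519677e-06]), 'contact_force': array([ 0.44077197,  0.72526153, -0.86180259]), 'moment': array([-0.0225703 ,  0.04434126, -0.02566072]), 'gripper_force': 0.0, 'width': 0.08551189778567304}
{'camera_matrix': array([[448.17998664,   0.        , 280.9289524 ],
       [  0.        , 448.17998664, 203.33262606],
       [  0.        ,   0.        ,   1.        ]]), 'k1': 0.01948810920341446, 'eye': array([ 0.51235853, -0.00677998,  1.25923845]), 'orientation': array([-0.02695184,  0.71466136, -0.69859688,  0.02225193])}
{'camera_matrix': array([[311.71926296,   0.        , 279.824667  ],
       [  0.        , 311.71926296, 209.61353002],
       [  0.        ,   0.        ,   1.        ]]), 'k1': -0.00959510429505469, 'tool_from_camera': array([[ 2.19972652e-04, -9.47158700e-01, -3.20765255e-01,
         8.26512006e-02],
       [ 9.99999659e-01,  4.63637687e-04, -6.83259450e-04,
         7.99839382e-04],
       [ 7.95873993e-04, -3.20764995e-01,  9.47158479e-01,
        -1.42457999e-01],
       [ 0.00000000e+00,  0.00000000e+00,  0.00000000e+00,
         1.00000000e+00]])}
```

View pics/top.png

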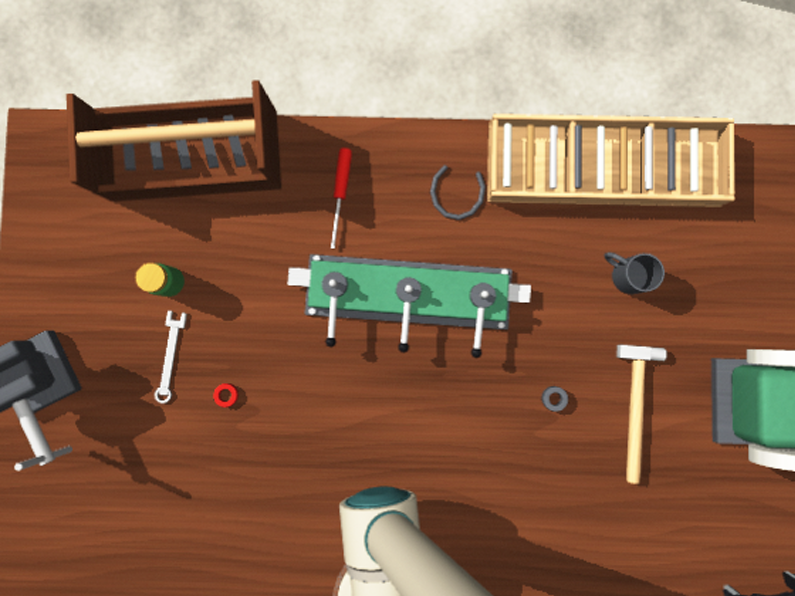

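View pics/side.png

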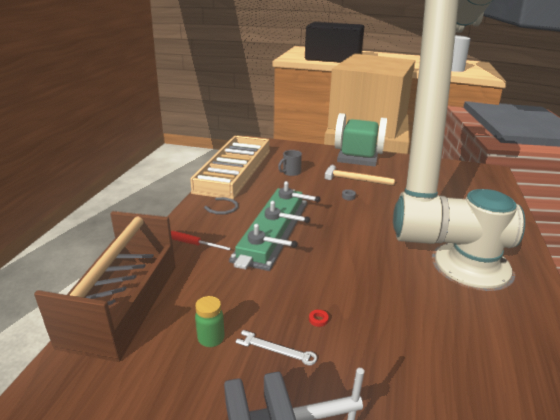

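Top view (scale 1.42): balls at (331,342), (404,347), (477,352); stud tops near (335,282), (409,287), (485,292); red ring at (225,395), grey collar at (555,398).

```bash
python3 - <<'E'
from h import *
for n,u,z in [("bl",(331,342),.06),("bm",(404,347),.06),("br",(477,352),.06),("hl",(334.5,286),.07),("hm",(408.5,290),.07),("hr",(484,296.5),.07),("ring",(225,395),.014),("jarL",(150,278),.1)]:
    print(n,pix2("top",(u[0]/1.42,u[1]/1.42),z).round(4))
s=manip.get_state();print(q2m(s["ee_rot"]).round(3))
save("top","z.png",(200,160,370,265),4.5)
E
```

```text
bl [0.4927 0.1274 0.06  ]
bm [ 0.4865 -0.0099  0.06  ]
br [ 0.4804 -0.1468  0.06  ]
hl [0.5976 0.1229 0.07  ]
hm [ 0.5932 -0.0159  0.07  ]
hr [ 0.5842 -0.1573  0.07  ]
ring [0.3851 0.3348 0.014 ]
jarL [0.6025 0.4569 0.1   ]
[[ 0.968  0.25  -0.   ]
 [ 0.25  -0.968  0.002]
 [ 0.    -0.002 -1.   ]]
```

View pics/z.png

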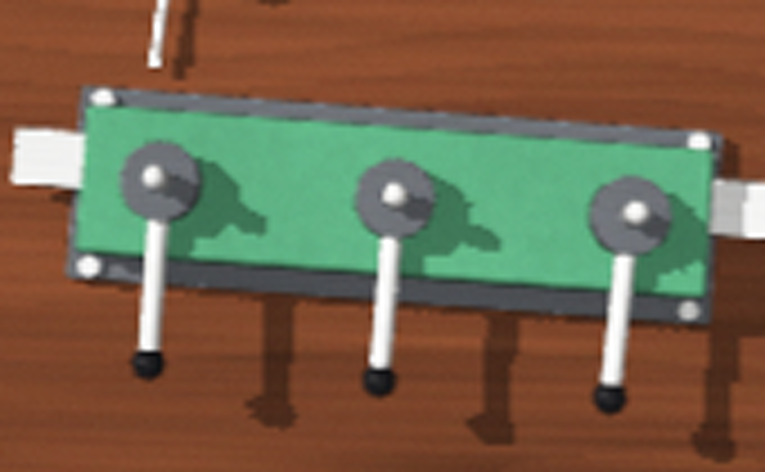

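Stud tops, hubs and balls are all clearly visible, with the handles near their jig -x direction (jig yaw about -2.7°). I'll align the tool with the jig, shut the fingers and go right of the left handle.

```bash
python3 - <<'E'
from h import *
for u in [(152,177),(394,193),(635,212)]: print("stud",pix2("top",(200+u[0]/4.5,160+u[1]/4.5),.1).round(4))
for u in [(161,181),(395,198),(629,216)]: print("hub",pix2("top",(200+u[0]/4.5,160+u[1]/4.5),.07).round(4))
for u in [(147,364),(379,381),(609,397)]: print("ball",pix2("top",(200+u[0]/4.5,160+u[1]/4.5),.06).round(4))
E
python3 -m handwheel '[{"translation":[0,0,0],"angular":[0,0,5.7],"hand":1},{"translation":[0,0,0],"angular":[0,0,5.7],"hand":1},{"translation":[0,0,0],"angular":[0,0,5.7],"hand":1},{"translation":[0.0178,-0.0363,0],"angular":[0,0,0],"hand":1},{"translation":[0.0178,-0.0363,0],"angular":[0,0,0],"hand":1},{"translation":[0.0178,-0.0363,0],"angular":[0,0,0],"hand":1},{"translation":[0.0178,-0.0363,0],"angular":[0,0,0],"hand":1},{"translation":[0.0178,-0.0363,0],"angular":[0,0,0],"hand":1},{"translation":[0.0178,-0.0363,0],"angular":[0,0,0],"hand":1},{"translation":[0.0178,-0.0363,0],"angular":[0,0,0],"hand":1}]' 40
python3 -m handwheel '[{"translation":[0.0178,-0.0363,0],"angular":[0,0,0],"hand":1},{"translation":[0.0178,-0.0363,0],"angular":[0,0,0],"hand":1},{"translation":[0.0178,-0.0363,0],"angular":[0,0,0],"hand":1},{"translation":[0.0178,-0.0363,0],"angular":[0,0,0],"hand":1},{"translation":[0.0178,-0.0363,0],"angular":[0,0,0],"hand":1},{"translation":[0.0178,-0.0363,0],"angular":[0,0,0],"hand":1},{"translation":[0.0178,-0.0363,0],"angular":[0,0,0],"hand":1},{"translation":[0.0178,-0.0363,0],"angular":[0,0,0],"hand":1},{"translation":[0.0178,-0.0363,0],"angular":[0,0,0],"hand":1},{"translation":[0,0,0],"angular":[0,0,0],"hand":1}]'
```

```text
stud [0.6007 0.1244 0.1   ]
stud [ 0.5946 -0.0153  0.1   ]
stud [ 0.5868 -0.1541  0.1   ]
hub [0.6008 0.1224 0.07  ]
hub [ 0.5938 -0.0162  0.07  ]
hub [ 0.5863 -0.1544  0.07  ]
ball [0.4926 0.1286 0.06  ]
ball [ 0.4857 -0.0092  0.06  ]
ball [ 0.4794 -0.1453  0.06  ]
clock: 0.98
position: [0.2802, -0.3066, 0.2311]
ee_rot: [-0.0, 1.0, -0.023, 0.0]
contact_force: [1.2, 0.0, 0.6]
width: -0.0
gripper_force: 0.0
clock: 1.82
position: [0.4577, 0.0166, 0.2312]
ee_rot: [-0.002, 1.0, -0.019, 0.001]
contact_force: [0.0, 0.3, 0.5]
width: 0.0002
gripper_force: 0.0
```

```bash
python3 -m handwheel '[{"translation":[0.017,-0.034,0],"angular":[0,0,0],"hand":1},{"translation":[0.017,-0.034,0],"angular":[0,0,0],"hand":1},{"translation":[0,0,0.036],"angular":[0,0,0],"hand":1},{"translation":[0,0,0.036],"angular":[0,0,0],"hand":1},{"translation":[0,0,0.036],"angular":[0,0,0],"hand":1},{"translation":[0,0,0.036],"angular":[0,0,0],"hand":1},{"translation":[0,0,0.036],"angular":[0,0,0],"hand":1},{"translation":[0,0,0],"angular":[0,0,0],"hand":1},{"translation":[0,0,0],"angular":[0,0,0],"hand":1}]'
python3 - <<'E'
from h import *
save("wrist","w1.png"); s=manip.get_state(); print(s["contact_force"],s["position"])
E
```

```text
clock: 2.57
position: [0.4902, 0.0764, 0.0501]
ee_rot: [0.0, 1.0, -0.023, -0.002]
contact_force: [0.9, -0.5, -0.1]
width: 0.0004
gripper_force: 0.0
[-0.07205612 -0.04824092  0.88894237] [0.49233814 0.07648376 0.05185832]
```

View pics/w1.png

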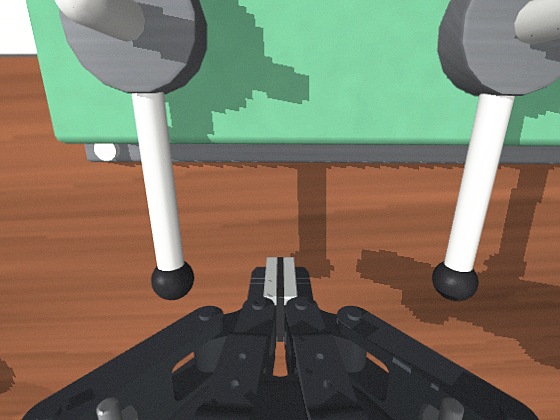

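The left ball is at (172,281), the fingertips at (281,280) level with it, clear on its right. I'll approach, then push in 1 mm steps, each gated on the force.

```bash
cat > chk.py <<'E'
import sys
from rig import manip
s=manip.get_state(); f=s["contact_force"]; print(s["clock"].__round__(2),s["position"].round(4),f.round(1))
sys.exit(abs(f[1])>float(sys.argv[1]))
E
python3 -m handwheel '[{"translation":[0.002,-0.009,0],"angular":[0,0,0],"hand":1},{"translation":[0.002,-0.009,0],"angular":[0,0,0],"hand":1},{"translation":[0,0,0],"angular":[0,0,0],"hand":1},{"translation":[0,0,0],"angular":[0,0,0],"hand":1}]' >/dev/null; python3 chk.py 4 &&
python3 -m handwheel '[{"translation":[0,-0.001,0],"angular":[0,0,0],"hand":1},{"translation":[0,0,0],"angular":[0,0,0],"hand":1}]' >/dev/null && python3 chk.py 4 &&
python3 -m handwheel '[{"translation":[0,-0.001,0],"angular":[0,0,0],"hand":1},{"translation":[0,0,0],"angular":[0,0,0],"hand":1}]' >/dev/null && python3 chk.py 4 &&
python3 -m handwheel '[{"translation":[0,-0.001,0],"angular":[0,0,0],"hand":1},{"translation":[0,0,0],"angular":[0,0,0],"hand":1}]' >/dev/null && python3 chk.py 4 &&
python3 -m handwheel '[{"translation":[0,-0.001,0],"angular":[0,0,0],"hand":1},{"translation":[0,0,0],"angular":[0,0,0],"hand":1}]' >/dev/null && python3 chk.py 4 &&
python3 -m handwheel '[{"translation":[0,-0.001,0],"angular":[0,0,0],"hand":1},{"translation":[0,0,0],"angular":[0,0,0],"hand":1}]' >/dev/null && python3 chk.py 4 &&
python3 -m handwheel '[{"translation":[0,-0.001,0],"angular":[0,0,0],"hand":1},{"translation":[0,0,0],"angular":[0,0,0],"hand":1}]' >/dev/null && python3 chk.py 4 &&
python3 -m handwheel '[{"translation":[0,-0.001,0],"angular":[0,0,0],"hand":1},{"translation":[0,0,0],"angular":[0,0,0],"hand":1}]' >/dev/null && python3 chk.py 4 &&
python3 -m handwheel '[{"translation":[0,-0.001,0],"angular":[0,0,0],"hand":1},{"translation":[0,0,0],"angular":[0,0,0],"hand":1}]' >/dev/null && python3 chk.py 4 &&
python3 -m handwheel '[{"translation":[0,-0.001,0],"angular":[0,0,0],"hand":1},{"translation":[0,0,0],"angular":[0,0,0],"hand":1}]' >/dev/null && python3 chk.py 4 &&
python3 -m handwheel '[{"translation":[0,-0.001,0],"angular":[0,0,0],"hand":1},{"translation":[0,0,0],"angular":[0,0,0],"hand":1}]' >/dev/null && python3 chk.py 4
```

```text
2.95 [0.4979 0.0954 0.0528] [-0.7 -0.   0.8]False
```

```bash
sed -i 's/sys.exit(\(.*\))$/sys.exit(int(\1))/' chk.py
python3 chk.py 4 &&
python3 -m handwheel '[{"translation":[0,-0.001,0],"angular":[0,0,0],"hand":1},{"translation":[0,0,0],"angular":[0,0,0],"hand":1}]' >/dev/null && python3 chk.py 4 &&
python3 -m handwheel '[{"translation":[0,-0.001,0],"angular":[0,0,0],"hand":1},{"translation":[0,0,0],"angular":[0,0,0],"hand":1}]' >/dev/null && python3 chk.py 4 &&
python3 -m handwheel '[{"translation":[0,-0.001,0],"angular":[0,0,0],"hand":1},{"translation":[0,0,0],"angular":[0,0,0],"hand":1}]' >/dev/null && python3 chk.py 4 &&
python3 -m handwheel '[{"translation":[0,-0.001,0],"angular":[0,0,0],"hand":1},{"translation":[0,0,0],"angular":[0,0,0],"hand":1}]' >/dev/null && python3 chk.py 4 &&
python3 -m handwheel '[{"translation":[0,-0.001,0],"angular":[0,0,0],"hand":1},{"translation":[0,0,0],"angular":[0,0,0],"hand":1}]' >/dev/null && python3 chk.py 4 &&
python3 -m handwheel '[{"translation":[0,-0.001,0],"angular":[0,0,0],"hand":1},{"translation":[0,0,0],"angular":[0,0,0],"hand":1}]' >/dev/null && python3 chk.py 4 &&
python3 -m handwheel '[{"translation":[0,-0.001,0],"angular":[0,0,0],"hand":1},{"translation":[0,0,0],"angular":[0,0,0],"hand":1}]' >/dev/null && python3 chk.py 4 &&
python3 -m handwheel '[{"translation":[0,-0.001,0],"angular":[0,0,0],"hand":1},{"translation":[0,0,0],"angular":[0,0,0],"hand":1}]' >/dev/null && python3 chk.py 4 &&
python3 -m handwheel '[{"translation":[0,-0.001,0],"angular":[0,0,0],"hand":1},{"translation":[0,0,0],"angular":[0,0,0],"hand":1}]' >/dev/null && python3 chk.py 4 &&
python3 -m handwheel '[{"translation":[0,-0.001,0],"angular":[0,0,0],"hand":1},{"translation":[0,0,0],"angular":[0,0,0],"hand":1}]' >/dev/null && python3 chk.py 4 &&
python3 -m handwheel '[{"translation":[0,-0.001,0],"angular":[0,0,0],"hand":1},{"translation":[0,0,0],"angular":[0,0,0],"hand":1}]' >/dev/null && python3 chk.py 4 &&
python3 -m handwheel '[{"translation":[0,-0.001,0],"angular":[0,0,0],"hand":1},{"translation":[0,0,0],"angular":[0,0,0],"hand":1}]' >/dev/null && python3 chk.py 4 &&
python3 -m handwheel '[{"translation":[0,-0.001,0],"angular":[0,0,0],"hand":1},{"translation":[0,0,0],"angular":[0,0,0],"hand":1}]' >/dev/null && python3 chk.py 4
```

```text
2.95 [0.4979 0.0954 0.0528] [-0.7 -0.   0.8]
3.12 [0.4968 0.0958 0.0518] [ 0.  -0.2  0.1]
3.28 [0.4967 0.0966 0.0513] [ 0.4 -0.2 -0.4]
3.45 [0.4968 0.0976 0.0512] [ 0.  -0.8  0.5]
3.62 [0.4969 0.0987 0.0512] [ 0.1 -0.1  1.3]
3.78 [0.497  0.0997 0.0513] [-0.  -0.   0.2]
3.95 [0.497  0.1007 0.0513] [ 0.1 -0.5  0.6]
4.12 [0.4971 0.1017 0.0513] [-0.2 -0.6  0.1]
4.28 [0.4971 0.1027 0.0513] [0.3 0.7 0.1]
4.45 [0.4971 0.1037 0.0513] [ 0.2 -0.2  0.4]
4.62 [0.4972 0.1047 0.0513] [ 0.9 -0.3  0.3]
4.78 [0.4972 0.1057 0.0512] [ 0.6 -0.9 -0.1]
4.95 [0.4972 0.1067 0.0512] [-1.  -0.2  0.2]
5.12 [0.4972 0.1077 0.0513] [ 0.5 -0.3 -0.7]
```

```bash

python3 -m handwheel '[{"translation":[0,-0.001,0],"angular":[0,0,0],"hand":1},{"translation":[0,0,0],"angular":[0,0,0],"hand":1}]' >/dev/null && python3 chk.py 4 &&
python3 -m handwheel '[{"translation":[0,-0.001,0],"angular":[0,0,0],"hand":1},{"translation":[0,0,0],"angular":[0,0,0],"hand":1}]' >/dev/null && python3 chk.py 4 &&
python3 -m handwheel '[{"translation":[0,-0.001,0],"angular":[0,0,0],"hand":1},{"translation":[0,0,0],"angular":[0,0,0],"hand":1}]' >/dev/null && python3 chk.py 4 &&
python3 -m handwheel '[{"translation":[0,-0.001,0],"angular":[0,0,0],"hand":1},{"translation":[0,0,0],"angular":[0,0,0],"hand":1}]' >/dev/null && python3 chk.py 4 &&
python3 -m handwheel '[{"translation":[0,-0.001,0],"angular":[0,0,0],"hand":1},{"translation":[0,0,0],"angular":[0,0,0],"hand":1}]' >/dev/null && python3 chk.py 4 &&
python3 -m handwheel '[{"translation":[0,-0.001,0],"angular":[0,0,0],"hand":1},{"translation":[0,0,0],"angular":[0,0,0],"hand":1}]' >/dev/null && python3 chk.py 4 &&
python3 -m handwheel '[{"translation":[0,-0.001,0],"angular":[0,0,0],"hand":1},{"translation":[0,0,0],"angular":[0,0,0],"hand":1}]' >/dev/null && python3 chk.py 4 &&
python3 -m handwheel '[{"translation":[0,-0.001,0],"angular":[0,0,0],"hand":1},{"translation":[0,0,0],"angular":[0,0,0],"hand":1}]' >/dev/null && python3 chk.py 4 &&
python3 -m handwheel '[{"translation":[0,-0.001,0],"angular":[0,0,0],"hand":1},{"translation":[0,0,0],"angular":[0,0,0],"hand":1}]' >/dev/null && python3 chk.py 4 &&
python3 -m handwheel '[{"translation":[0,-0.001,0],"angular":[0,0,0],"hand":1},{"translation":[0,0,0],"angular":[0,0,0],"hand":1}]' >/dev/null && python3 chk.py 4 &&
python3 -m handwheel '[{"translation":[0,-0.001,0],"angular":[0,0,0],"hand":1},{"translation":[0,0,0],"angular":[0,0,0],"hand":1}]' >/dev/null && python3 chk.py 4 &&
python3 -m handwheel '[{"translation":[0,-0.001,0],"angular":[0,0,0],"hand":1},{"translation":[0,0,0],"angular":[0,0,0],"hand":1}]' >/dev/null && python3 chk.py 4 &&
python3 -m handwheel '[{"translation":[0,-0.001,0],"angular":[0,0,0],"hand":1},{"translation":[0,0,0],"angular":[0,0,0],"hand":1}]' >/dev/null && python3 chk.py 4 &&
python3 -m handwheel '[{"translation":[0,-0.001,0],"angular":[0,0,0],"hand":1},{"translation":[0,0,0],"angular":[0,0,0],"hand":1}]' >/dev/null && python3 chk.py 4
```

```text
5.28 [0.4973 0.1087 0.0513] [ 0.2 -0.4  0. ]
5.45 [0.4974 0.1097 0.0513] [-0.4  0.3  0.1]
5.62 [0.4975 0.1107 0.0513] [-0.1 -0.3  0.6]
5.78 [0.4975 0.1117 0.0513] [-0.6 -1.  -0. ]
5.95 [0.4975 0.1127 0.0513] [-0.4 -0.3 -0.3]
6.12 [0.4976 0.1137 0.0513] [ 0.1 -0.4 -0.8]
6.28 [0.4976 0.1147 0.0513] [ 0.1 -0.3 -1.3]
6.45 [0.4977 0.1157 0.0513] [ 0.3 -0.4  0.2]
6.62 [0.4978 0.1167 0.0513] [0.  0.7 0.4]
6.78 [0.4978 0.1177 0.0513] [0.5 0.3 0.4]
6.95 [0.4979 0.1187 0.0513] [-0.1 -0.1 -0.3]
7.12 [0.4979 0.1197 0.0513] [0.  0.4 0.1]
7.28 [0.498  0.1207 0.0513] [-0.2  0.6 -1. ]
7.45 [0.498  0.1217 0.0513] [ 0.8 -0.6  0. ]
```

```bash
python3 - <<'E'
from h import *
save("wrist","w2.png")
E
```

```text
(no output)
```

View pics/w2.png

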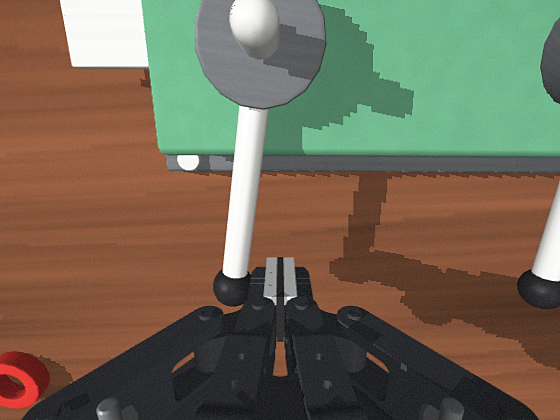

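The handle (ball now at (233,287)) touches the fingers and has begun to swing in its slack. Continuing.

```bash

python3 -m handwheel '[{"translation":[0,-0.001,0],"angular":[0,0,0],"hand":1},{"translation":[0,0,0],"angular":[0,0,0],"hand":1}]' >/dev/null && python3 chk.py 4 &&
python3 -m handwheel '[{"translation":[0,-0.001,0],"angular":[0,0,0],"hand":1},{"translation":[0,0,0],"angular":[0,0,0],"hand":1}]' >/dev/null && python3 chk.py 4 &&
python3 -m handwheel '[{"translation":[0,-0.001,0],"angular":[0,0,0],"hand":1},{"translation":[0,0,0],"angular":[0,0,0],"hand":1}]' >/dev/null && python3 chk.py 4 &&
python3 -m handwheel '[{"translation":[0,-0.001,0],"angular":[0,0,0],"hand":1},{"translation":[0,0,0],"angular":[0,0,0],"hand":1}]' >/dev/null && python3 chk.py 4 &&
python3 -m handwheel '[{"translation":[0,-0.001,0],"angular":[0,0,0],"hand":1},{"translation":[0,0,0],"angular":[0,0,0],"hand":1}]' >/dev/null && python3 chk.py 4 &&
python3 -m handwheel '[{"translation":[0,-0.001,0],"angular":[0,0,0],"hand":1},{"translation":[0,0,0],"angular":[0,0,0],"hand":1}]' >/dev/null && python3 chk.py 4 &&
python3 -m handwheel '[{"translation":[0,-0.001,0],"angular":[0,0,0],"hand":1},{"translation":[0,0,0],"angular":[0,0,0],"hand":1}]' >/dev/null && python3 chk.py 4 &&
python3 -m handwheel '[{"translation":[0,-0.001,0],"angular":[0,0,0],"hand":1},{"translation":[0,0,0],"angular":[0,0,0],"hand":1}]' >/dev/null && python3 chk.py 4 &&
python3 -m handwheel '[{"translation":[0,-0.001,0],"angular":[0,0,0],"hand":1},{"translation":[0,0,0],"angular":[0,0,0],"hand":1}]' >/dev/null && python3 chk.py 4 &&
python3 -m handwheel '[{"translation":[0,-0.001,0],"angular":[0,0,0],"hand":1},{"translation":[0,0,0],"angular":[0,0,0],"hand":1}]' >/dev/null && python3 chk.py 4 &&
python3 -m handwheel '[{"translation":[0,-0.001,0],"angular":[0,0,0],"hand":1},{"translation":[0,0,0],"angular":[0,0,0],"hand":1}]' >/dev/null && python3 chk.py 4 &&
python3 -m handwheel '[{"translation":[0,-0.001,0],"angular":[0,0,0],"hand":1},{"translation":[0,0,0],"angular":[0,0,0],"hand":1}]' >/dev/null && python3 chk.py 4 &&
python3 -m handwheel '[{"translation":[0,-0.001,0],"angular":[0,0,0],"hand":1},{"translation":[0,0,0],"angular":[0,0,0],"hand":1}]' >/dev/null && python3 chk.py 4 &&
python3 -m handwheel '[{"translation":[0,-0.001,0],"angular":[0,0,0],"hand":1},{"translation":[0,0,0],"angular":[0,0,0],"hand":1}]' >/dev/null && python3 chk.py 4 &&
python3 -m handwheel '[{"translation":[0,-0.001,0],"angular":[0,0,0],"hand":1},{"translation":[0,0,0],"angular":[0,0,0],"hand":1}]' >/dev/null && python3 chk.py 4 &&
python3 -m handwheel '[{"translation":[0,-0.001,0],"angular":[0,0,0],"hand":1},{"translation":[0,0,0],"angular":[0,0,0],"hand":1}]' >/dev/null && python3 chk.py 4
```

```text
7.67 [0.4981 0.1227 0.0513] [0.2 0.8 0. ]
7.83 [0.4981 0.1237 0.0513] [ 0.6 -0.4  0.1]
8.0 [0.4981 0.1247 0.0513] [-0.3 -0.1 -0.5]
8.17 [0.4982 0.1257 0.0513] [ 0.4 -0.4  1. ]
8.33 [0.4982 0.1266 0.0513] [ 0.  -0.9 -0.5]
8.5 [0.4983 0.1274 0.0513] [ 0.6 -2.4  0.1]
8.67 [0.4985 0.1282 0.0513] [ 1.  -3.5  0.4]
8.83 [0.4985 0.129  0.0513] [ 1.  -4.4 -0.9]
```

Slack ended near y = 0.127 and the force is rising steadily; carrying on to about 9 N.

```bash

python3 -m handwheel '[{"translation":[0,-0.001,0],"angular":[0,0,0],"hand":1},{"translation":[0,0,0],"angular":[0,0,0],"hand":1}]' >/dev/null && python3 chk.py 8.6 &&
python3 -m handwheel '[{"translation":[0,-0.001,0],"angular":[0,0,0],"hand":1},{"translation":[0,0,0],"angular":[0,0,0],"hand":1}]' >/dev/null && python3 chk.py 8.6 &&
python3 -m handwheel '[{"translation":[0,-0.001,0],"angular":[0,0,0],"hand":1},{"translation":[0,0,0],"angular":[0,0,0],"hand":1}]' >/dev/null && python3 chk.py 8.6 &&
python3 -m handwheel '[{"translation":[0,-0.001,0],"angular":[0,0,0],"hand":1},{"translation":[0,0,0],"angular":[0,0,0],"hand":1}]' >/dev/null && python3 chk.py 8.6 &&
python3 -m handwheel '[{"translation":[0,-0.001,0],"angular":[0,0,0],"hand":1},{"translation":[0,0,0],"angular":[0,0,0],"hand":1}]' >/dev/null && python3 chk.py 8.6
python3 -m handwheel '[{"translation":[0,0,0],"angular":[0,0,0],"hand":1},{"translation":[0,0,0],"angular":[0,0,0],"hand":1}]' >/dev/null ; python3 chk.py 9
```

```text
9.0 [0.4986 0.1297 0.0513] [ 0.8 -6.1  0.1]
9.17 [0.4987 0.1303 0.0513] [ 2.1 -7.5  0.1]
9.33 [0.4988 0.1309 0.0513] [ 1.  -7.9 -0.4]
9.5 [0.4989 0.1314 0.0512] [  2.2 -10.2  -0.4]
9.67 [0.4989 0.1314 0.0513] [ 1.8 -9.3  0.4]
```

Left screw is sound (held ~9.5 N). Backing off and crossing to the left side of the middle handle, then pushing it to the right in 2 mm steps (stiffness seen: ~1.3 N per mm).

```bash

python3 -m handwheel '[{"translation":[0,0.03,0],"angular":[0,0,0],"hand":1},{"translation":[0,0.04,0],"angular":[0,0,0],"hand":1},{"translation":[-0.001,0.04,0],"angular":[0,0,0],"hand":1},{"translation":[0,0.006,0],"angular":[0,0,0],"hand":1},{"translation":[0,0,0],"angular":[0,0,0],"hand":1},{"translation":[0,0,0],"angular":[0,0,0],"hand":1}]' >/dev/null ; python3 chk.py 3 &&
python3 -m handwheel '[{"translation":[0,0.002,0],"angular":[0,0,0],"hand":1},{"translation":[0,0,0],"angular":[0,0,0],"hand":1}]' >/dev/null && python3 chk.py 4 &&
python3 -m handwheel '[{"translation":[0,0.002,0],"angular":[0,0,0],"hand":1},{"translation":[0,0,0],"angular":[0,0,0],"hand":1}]' >/dev/null && python3 chk.py 4 &&
python3 -m handwheel '[{"translation":[0,0.002,0],"angular":[0,0,0],"hand":1},{"translation":[0,0,0],"angular":[0,0,0],"hand":1}]' >/dev/null && python3 chk.py 4 &&
python3 -m handwheel '[{"translation":[0,0.002,0],"angular":[0,0,0],"hand":1},{"translation":[0,0,0],"angular":[0,0,0],"hand":1}]' >/dev/null && python3 chk.py 4 &&
python3 -m handwheel '[{"translation":[0,0.002,0],"angular":[0,0,0],"hand":1},{"translation":[0,0,0],"angular":[0,0,0],"hand":1}]' >/dev/null && python3 chk.py 4 &&
python3 -m handwheel '[{"translation":[0,0.002,0],"angular":[0,0,0],"hand":1},{"translation":[0,0,0],"angular":[0,0,0],"hand":1}]' >/dev/null && python3 chk.py 4 &&
python3 -m handwheel '[{"translation":[0,0.002,0],"angular":[0,0,0],"hand":1},{"translation":[0,0,0],"angular":[0,0,0],"hand":1}]' >/dev/null && python3 chk.py 4 &&
python3 -m handwheel '[{"translation":[0,0.002,0],"angular":[0,0,0],"hand":1},{"translation":[0,0,0],"angular":[0,0,0],"hand":1}]' >/dev/null && python3 chk.py 4 &&
python3 -m handwheel '[{"translation":[0,0.002,0],"angular":[0,0,0],"hand":1},{"translation":[0,0,0],"angular":[0,0,0],"hand":1}]' >/dev/null && python3 chk.py 4 &&
python3 -m handwheel '[{"translation":[0,0.002,0],"angular":[0,0,0],"hand":1},{"translation":[0,0,0],"angular":[0,0,0],"hand":1}]' >/dev/null && python3 chk.py 4 &&
python3 -m handwheel '[{"translation":[0,0.002,0],"angular":[0,0,0],"hand":1},{"translation":[0,0,0],"angular":[0,0,0],"hand":1}]' >/dev/null && python3 chk.py 4 &&
python3 -m handwheel '[{"translation":[0,0.002,0],"angular":[0,0,0],"hand":1},{"translation":[0,0,0],"angular":[0,0,0],"hand":1}]' >/dev/null && python3 chk.py 4 &&
python3 -m handwheel '[{"translation":[0,0.002,0],"angular":[0,0,0],"hand":1},{"translation":[0,0,0],"angular":[0,0,0],"hand":1}]' >/dev/null && python3 chk.py 4 &&
python3 -m handwheel '[{"translation":[0,0.002,0],"angular":[0,0,0],"hand":1},{"translation":[0,0,0],"angular":[0,0,0],"hand":1}]' >/dev/null && python3 chk.py 4 &&
python3 -m handwheel '[{"translation":[0,0.002,0],"angular":[0,0,0],"hand":1},{"translation":[0,0,0],"angular":[0,0,0],"hand":1}]' >/dev/null && python3 chk.py 4
```

```text
10.17 [0.4921 0.0183 0.0513] [-0.2  0.1 -1.6]
10.33 [0.4921 0.017  0.0513] [0.1 0.6 0. ]
10.5 [0.492  0.0145 0.0513] [ 0.4 -0.5 -0.4]
10.67 [0.4918 0.012  0.0512] [0.2 1.2 0.6]
10.83 [0.4917 0.0096 0.0512] [ 0.1  0.4 -0.7]
11.0 [0.4918 0.0074 0.0513] [ 0.3  0.3 -0. ]
11.17 [0.4917 0.0054 0.0513] [-0.7  0.5  0.3]
11.33 [0.4916 0.0034 0.0513] [ 0.3  0.  -0.1]
11.5 [0.4915 0.0015 0.0513] [-0.5  0.   0.3]
11.67 [ 0.4915 -0.0005  0.0513] [ 0.3  0.5 -0.6]
11.83 [ 0.4914 -0.0025  0.0513] [-0.4 -0.4  0.4]
12.0 [ 0.4913 -0.0045  0.0513] [-0.4  0.1 -0.1]
12.17 [ 0.4911 -0.0065  0.0513] [ 0.9  0.2 -0.4]
12.33 [ 0.491  -0.0085  0.0513] [-0.6 -0.3  0.1]
12.5 [ 0.491  -0.0104  0.0513] [0.4 0.3 0.3]
12.67 [ 0.4911 -0.0122  0.0513] [ 0.4  1.4 -0.3]
```

```bash

python3 -m handwheel '[{"translation":[0,0.002,0],"angular":[0,0,0],"hand":1},{"translation":[0,0,0],"angular":[0,0,0],"hand":1}]' >/dev/null && python3 chk.py 5 &&
python3 -m handwheel '[{"translation":[0,0.002,0],"angular":[0,0,0],"hand":1},{"translation":[0,0,0],"angular":[0,0,0],"hand":1}]' >/dev/null && python3 chk.py 5 &&
python3 -m handwheel '[{"translation":[0,0.002,0],"angular":[0,0,0],"hand":1},{"translation":[0,0,0],"angular":[0,0,0],"hand":1}]' >/dev/null && python3 chk.py 5 &&
python3 -m handwheel '[{"translation":[0,0.002,0],"angular":[0,0,0],"hand":1},{"translation":[0,0,0],"angular":[0,0,0],"hand":1}]' >/dev/null && python3 chk.py 5 &&
python3 -m handwheel '[{"translation":[0,0.002,0],"angular":[0,0,0],"hand":1},{"translation":[0,0,0],"angular":[0,0,0],"hand":1}]' >/dev/null && python3 chk.py 5 &&
python3 -m handwheel '[{"translation":[0,0.002,0],"angular":[0,0,0],"hand":1},{"translation":[0,0,0],"angular":[0,0,0],"hand":1}]' >/dev/null && python3 chk.py 5 &&
python3 -m handwheel '[{"translation":[0,0.002,0],"angular":[0,0,0],"hand":1},{"translation":[0,0,0],"angular":[0,0,0],"hand":1}]' >/dev/null && python3 chk.py 5 &&
python3 -m handwheel '[{"translation":[0,0.002,0],"angular":[0,0,0],"hand":1},{"translation":[0,0,0],"angular":[0,0,0],"hand":1}]' >/dev/null && python3 chk.py 5
```

```text
12.83 [ 0.4912 -0.0143  0.0514] [ 1.1  2.1 -0.7]
13.0 [ 0.491  -0.0164  0.0514] [0.9 3.3 0.8]
13.17 [ 0.4909 -0.0185  0.0514] [1.  2.5 0.1]
13.33 [ 0.4907 -0.0205  0.0514] [0.8 1.1 0.6]
13.5 [ 0.4905 -0.0225  0.0514] [1.5 2.  1.1]
13.67 [ 0.4904 -0.0245  0.0513] [1.9 1.9 1.5]
13.83 [ 0.4903 -0.0265  0.0513] [1.3 2.8 1.2]
14.0 [ 0.4902 -0.0285  0.0513] [0.9 2.  0.9]
```

The middle one gives way at ~2 N: it is the loose one. Swinging it on along its arc.

```bash

python3 -m handwheel '[{"translation":[0.001,0.0049,0],"angular":[0,0,-2.75],"hand":1},{"translation":[0.001,0.0049,0],"angular":[0,0,-2.75],"hand":1},{"translation":[0.001,0.0049,0],"angular":[0,0,-2.75],"hand":1},{"translation":[0.001,0.0049,0],"angular":[0,0,-2.75],"hand":1},{"translation":[0,0,0],"angular":[0,0,0],"hand":1}]' >/dev/null; python3 chk.py 7 &&
python3 -m handwheel '[{"translation":[0.001,0.0049,0],"angular":[0,0,-2.75],"hand":1},{"translation":[0.001,0.0049,0],"angular":[0,0,-2.75],"hand":1},{"translation":[0.001,0.0049,0],"angular":[0,0,-2.75],"hand":1},{"translation":[0.001,0.0049,0],"angular":[0,0,-2.75],"hand":1},{"translation":[0,0,0],"angular":[0,0,0],"hand":1}]' >/dev/null; python3 chk.py 7 &&
python3 -m handwheel '[{"translation":[0.001,0.0049,0],"angular":[0,0,-2.75],"hand":1},{"translation":[0.001,0.0049,0],"angular":[0,0,-2.75],"hand":1},{"translation":[0.001,0.0049,0],"angular":[0,0,-2.75],"hand":1},{"translation":[0.001,0.0049,0],"angular":[0,0,-2.75],"hand":1},{"translation":[0,0,0],"angular":[0,0,0],"hand":1}]' >/dev/null; python3 chk.py 7 ; python3 - <<'E'
from h import *
save("wrist","w3.png")
E
```

```text
14.42 [ 0.4944 -0.0483  0.0512] [0.4 2.3 2.1]
14.83 [ 0.502  -0.0663  0.0511] [-0.4  1.9  2.2]
15.25 [ 0.5131 -0.0826  0.051 ] [-0.6  0.   2.1]
```

View pics/w3.png

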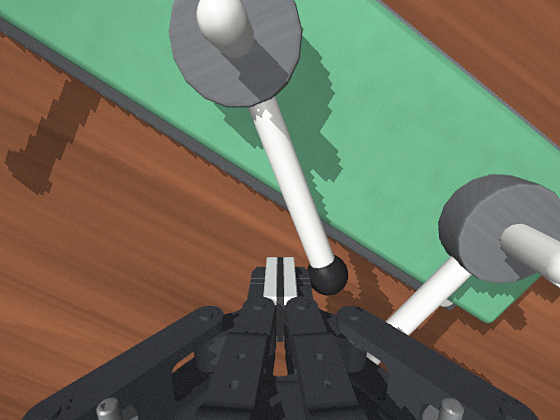

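Middle ball at (328,274), touching the right finger; the handle has swung well over. Measuring the angle and moving over to the right side of the right handle.

```bash
python3 - <<'E'
from h import *
P=np.array([.594,-.0155]);b=pix2("wrist",(328,274),.06)[:2];a=lambda v:np.degrees(np.arctan2(-v[1],-v[0]));print(b,np.linalg.norm(b-P),a(b-P)-a(np.array([.4857,-.0092])-P))
E
python3 -m handwheel '[{"translation":[0,-0.02,0],"angular":[0,0,0],"hand":1},{"translation":[0,0,-0.035],"angular":[0,0,0],"hand":1},{"translation":[0,0,-0.034],"angular":[0,0,0],"hand":1},{"translation":[0,0,0],"angular":[0,0,6.6],"hand":1},{"translation":[0,0,0],"angular":[0,0,6.6],"hand":1},{"translation":[0,0,0],"angular":[0,0,6.6],"hand":1},{"translation":[0,0,0],"angular":[0,0,6.6],"hand":1},{"translation":[0,0,0],"angular":[0,0,6.6],"hand":1}]' >/dev/null
python3 -m handwheel '[{"translation":[-0.0042,0.0386,0],"angular":[0,0,0],"hand":1},{"translation":[-0.0042,0.0386,0],"angular":[0,0,0],"hand":1},{"translation":[-0.0042,0.0386,0],"angular":[0,0,0],"hand":1},{"translation":[0,0,0],"angular":[0,0,0],"hand":1},{"translation":[0,0,0],"angular":[0,0,0],"hand":1},{"translation":[0,0,0],"angular":[0,0,0],"hand":1}]'
```

```text
[ 0.528856   -0.10104016] 0.10752143637493722 56.03777870914531
clock: 16.47
position: [0.4856, -0.1797, 0.1199]
ee_rot: [-0.0, 1.0, -0.024, -0.001]
contact_force: [-0.4, -0.7, 1.0]
width: 0.0001
gripper_force: 0.0
```

Swung 56° in total. Now down, and push the right handle to the left.

```bash

python3 -m handwheel '[{"translation":[0,0,0.035],"angular":[0,0,0],"hand":1},{"translation":[0,0,0.034],"angular":[0,0,0],"hand":1},{"translation":[0,-0.008,0],"angular":[0,0,0],"hand":1},{"translation":[0,0,0],"angular":[0,0,0],"hand":1},{"translation":[0,0,0],"angular":[0,0,0],"hand":1}]' >/dev/null ; python3 chk.py 3 &&
python3 -m handwheel '[{"translation":[0,-0.002,0],"angular":[0,0,0],"hand":1},{"translation":[0,0,0],"angular":[0,0,0],"hand":1}]' >/dev/null && python3 chk.py 3.5 &&
python3 -m handwheel '[{"translation":[0,-0.002,0],"angular":[0,0,0],"hand":1},{"translation":[0,0,0],"angular":[0,0,0],"hand":1}]' >/dev/null && python3 chk.py 3.5 &&
python3 -m handwheel '[{"translation":[0,-0.002,0],"angular":[0,0,0],"hand":1},{"translation":[0,0,0],"angular":[0,0,0],"hand":1}]' >/dev/null && python3 chk.py 3.5 &&
python3 -m handwheel '[{"translation":[0,-0.002,0],"angular":[0,0,0],"hand":1},{"translation":[0,0,0],"angular":[0,0,0],"hand":1}]' >/dev/null && python3 chk.py 3.5 &&
python3 -m handwheel '[{"translation":[0,-0.002,0],"angular":[0,0,0],"hand":1},{"translation":[0,0,0],"angular":[0,0,0],"hand":1}]' >/dev/null && python3 chk.py 3.5 &&
python3 -m handwheel '[{"translation":[0,-0.002,0],"angular":[0,0,0],"hand":1},{"translation":[0,0,0],"angular":[0,0,0],"hand":1}]' >/dev/null && python3 chk.py 3.5 &&
python3 -m handwheel '[{"translation":[0,-0.002,0],"angular":[0,0,0],"hand":1},{"translation":[0,0,0],"angular":[0,0,0],"hand":1}]' >/dev/null && python3 chk.py 3.5 &&
python3 -m handwheel '[{"translation":[0,-0.002,0],"angular":[0,0,0],"hand":1},{"translation":[0,0,0],"angular":[0,0,0],"hand":1}]' >/dev/null && python3 chk.py 3.5 &&
python3 -m handwheel '[{"translation":[0,-0.002,0],"angular":[0,0,0],"hand":1},{"translation":[0,0,0],"angular":[0,0,0],"hand":1}]' >/dev/null && python3 chk.py 3.5 &&
python3 -m handwheel '[{"translation":[0,-0.002,0],"angular":[0,0,0],"hand":1},{"translation":[0,0,0],"angular":[0,0,0],"hand":1}]' >/dev/null && python3 chk.py 3.5 &&
python3 -m handwheel '[{"translation":[0,-0.002,0],"angular":[0,0,0],"hand":1},{"translation":[0,0,0],"angular":[0,0,0],"hand":1}]' >/dev/null && python3 chk.py 3.5 &&
python3 -m handwheel '[{"translation":[0,-0.002,0],"angular":[0,0,0],"hand":1},{"translation":[0,0,0],"angular":[0,0,0],"hand":1}]' >/dev/null && python3 chk.py 3.5
```

```text
16.88 [ 0.4873 -0.1709  0.0523] [0.1 0.4 0.4]
17.05 [ 0.488  -0.1701  0.0531] [-0.6 -0.1  0.1]
17.22 [ 0.4873 -0.1681  0.0523] [-0.9  0.1  0.3]
17.38 [ 0.487  -0.1661  0.0517] [-1.  -0.6 -0.5]
17.55 [ 0.4869 -0.164   0.0513] [-0.7 -0.3 -0.1]
17.72 [ 0.4869 -0.1619  0.0512] [ 0.  -0.3  0.3]
17.88 [ 0.4871 -0.1599  0.0512] [ 0.6  0.4 -0.4]
18.05 [ 0.4872 -0.1578  0.0513] [ 0.2  0.  -0.3]
18.22 [ 0.4873 -0.1559  0.0513] [-0.1  0.5  0.1]
18.38 [ 0.4874 -0.1539  0.0513] [-0.7 -0.3 -0.5]
18.55 [ 0.4877 -0.1521  0.0513] [-0.1 -1.   0.5]
18.72 [ 0.4879 -0.1506  0.0514] [ 0.3 -3.3 -0.5]
18.88 [ 0.4881 -0.1492  0.0514] [-0.4 -4.7 -1.5]
```

```bash

python3 -m handwheel '[{"translation":[0,-0.0015,0],"angular":[0,0,0],"hand":1},{"translation":[0,0,0],"angular":[0,0,0],"hand":1}]' >/dev/null && python3 chk.py 8.3 &&
python3 -m handwheel '[{"translation":[0,-0.001,0],"angular":[0,0,0],"hand":1},{"translation":[0,0,0],"angular":[0,0,0],"hand":1}]' >/dev/null && python3 chk.py 8.3 &&
python3 -m handwheel '[{"translation":[0,-0.001,0],"angular":[0,0,0],"hand":1},{"translation":[0,0,0],"angular":[0,0,0],"hand":1}]' >/dev/null && python3 chk.py 8.3 &&
python3 -m handwheel '[{"translation":[0,-0.001,0],"angular":[0,0,0],"hand":1},{"translation":[0,0,0],"angular":[0,0,0],"hand":1}]' >/dev/null && python3 chk.py 8.6
python3 -m handwheel '[{"translation":[0,0,0],"angular":[0,0,0],"hand":1},{"translation":[0,0,0],"angular":[0,0,0],"hand":1}]' >/dev/null ; python3 chk.py 9
```

```text
19.05 [ 0.4883 -0.1484  0.0515] [-1.  -7.3 -2. ]
19.22 [ 0.4884 -0.1478  0.0515] [-0.6 -8.7 -2.4]
19.38 [ 0.4884 -0.1479  0.0515] [ 0.3 -8.1 -1.2]
```

```bash

python3 -m handwheel '[{"translation":[0,-0.0008,0],"angular":[0,0,0],"hand":1},{"translation":[0,0,0],"angular":[0,0,0],"hand":1},{"translation":[0,0,0],"angular":[0,0,0],"hand":1}]' >/dev/null ; python3 chk.py 9
python3 -m handwheel '[{"translation":[0,0.03,0],"angular":[0,0,0],"hand":1},{"translation":[0,0,0],"angular":[0,0,0],"hand":1},{"translation":[0,0,-0.04],"angular":[0,0,0],"hand":0.3},{"translation":[0,0,-0.04],"angular":[0,0,0],"hand":0.3},{"translation":[0,0,-0.02],"angular":[0,0,0],"hand":0.3},{"translation":[0,0,0],"angular":[0,0,0],"hand":0.3}]'
python3 - <<'E'
from h import *
save("top","t2.png",(140,160,370,305),3.4)
E
```

```text
19.63 [ 0.4884 -0.1475  0.0515] [ 0.  -9.2 -1.5]
clock: 20.13
position: [0.4894, -0.1756, 0.1562]
ee_rot: [0.002, 1.0, -0.023, 0.005]
contact_force: [0.3, 0.4, 1.0]
width: 0.0478
gripper_force: 0.0
```

View pics/t2.png

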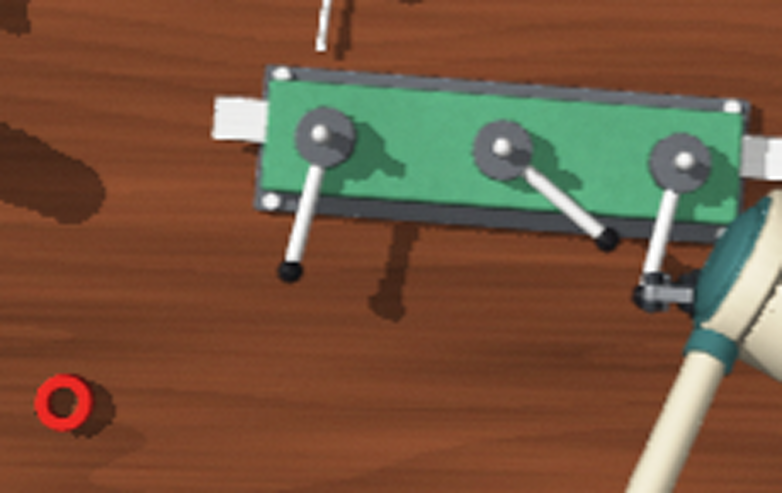

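Right screw is sound (held 9.2 N); the middle ball stays swung at (607,240). The red ring is at (63,402), i.e. (0.385, 0.335). Going above it.

```bash

python3 -m handwheel '[{"translation":[-0.0099,-0.0389,0],"angular":[0,0,0],"hand":0},{"translation":[-0.0099,-0.0389,0],"angular":[0,0,0],"hand":0},{"translation":[-0.0099,-0.0389,0],"angular":[0,0,0],"hand":0},{"translation":[-0.0099,-0.0389,0],"angular":[0,0,0],"hand":0},{"translation":[-0.0099,-0.0389,0],"angular":[0,0,0],"hand":0},{"translation":[-0.0099,-0.0389,0],"angular":[0,0,0],"hand":0},{"translation":[-0.0099,-0.0389,0],"angular":[0,0,0],"hand":0},{"translation":[-0.0099,-0.0389,0],"angular":[0,0,0],"hand":0},{"translation":[-0.0099,-0.0389,0],"angular":[0,0,0],"hand":0},{"translation":[-0.0099,-0.0389,0],"angular":[0,0,0],"hand":0}]' >/dev/null
python3 -m handwheel '[{"translation":[-0.0099,-0.0389,0],"angular":[0,0,0],"hand":0},{"translation":[-0.0099,-0.0389,0],"angular":[0,0,0],"hand":0},{"translation":[-0.0099,-0.0389,0],"angular":[0,0,0],"hand":0},{"translation":[0,0,0.02],"angular":[0,0,0],"hand":0},{"translation":[0,0,0.02],"angular":[0,0,0],"hand":0},{"translation":[0,0,0],"angular":[0,0,0],"hand":0},{"translation":[0,0,0],"angular":[0,0,0],"hand":0},{"translation":[0,0,0],"angular":[0,0,0],"hand":0}]'
python3 - <<'E'
from h import *
s=manip.get_state(); im=manip.get_image("wrist"); cv2.imwrite("pics/w4.png",im[:,:,::-1])
h=cv2.cvtColor(im,cv2.COLOR_RGB2HSV); m=(((h[...,0]<5)|(h[...,0]>174))&(h[...,1]>190)&(h[...,2]>110)).astype(np.uint8)
n,l,st,c=cv2.connectedComponentsWithStats(m); i=1+st[1:,4].argmax(); c,_=cv2.findContours((l==i).astype(np.uint8),0,1); e=cv2.fitEllipse(max(c,key=len)); print(st[i],e)
print(s["position"],s["ee_rot"],pix2("wrist",e[0],.010,s)) 
E
```

```text
clock: 21.68
position: [0.3807, 0.3359, 0.1111]
ee_rot: [0.0, 1.0, -0.023, -0.001]
contact_force: [0.7, 0.2, 0.3]
width: 0.0851
gripper_force: 0.0
[260 175  47  21 100] ((278.37432861328125, 217.94937133789062), (65.49229431152344, 83.80059814453125), 5.175877094268799)
[0.38070254 0.33592851 0.11110265] [ 2.72499443e-04  9.99732263e-01 -2.31308892e-02 -5.38934414e-04] [0.373635   0.33682619 0.01      ]
```

View pics/w4.png

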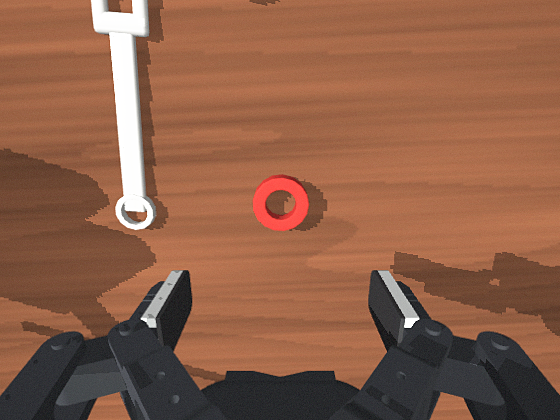

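The ring's top face is centred at (280.5,204); the spanner's eye at (135,212) stays clear of the left finger.

```bash
python3 - <<'E'
from h import *
s=manip.get_state(); p=s["position"]; M=q2m(s["ee_rot"])
for u,z in [((280.5,204),.014),((135,212),.01),((155,212),.01)]:
    w=pix2("wrist",u,z,s); print(w.round(4),(M.T@(w-p)).round(4))
E
```

```text
[0.3875 0.3347 0.014 ] [0.0063 0.0011 0.0977]
[0.3849 0.4559 0.01  ] [-0.002  -0.1198  0.1017]
[0.3841 0.4392 0.01  ] [-0.002  -0.1031  0.1017]
```

```bash

python3 -m handwheel '[{"translation":[0.0055,0.001,0.03],"angular":[0,0,0],"hand":0},{"translation":[0,0,0.03],"angular":[0,0,0],"hand":0},{"translation":[0,0,0.03],"angular":[0,0,0],"hand":0.2},{"translation":[0,0,0.0145],"angular":[0,0,0],"hand":0.2},{"translation":[0,0,0],"angular":[0,0,0],"hand":0.2},{"translation":[0,0,0],"angular":[0,0,0],"hand":0.2},{"translation":[0,0,0],"angular":[0,0,0],"hand":0.2}]' 30
python3 chk.py 5 && python3 -m handwheel '[{"translation":[0,0,0.004],"angular":[0,0,0],"hand":0.3},{"translation":[0,0,0],"angular":[0,0,0],"hand":0.6},{"translation":[0,0,0],"angular":[0,0,0],"hand":0.8},{"translation":[0,0,0],"angular":[0,0,0],"hand":0.8},{"translation":[0,0,0],"angular":[0,0,0],"hand":0.8},{"translation":[0,0,0],"angular":[0,0,0],"hand":0.8},{"translation":[0,0,0],"angular":[0,0,0],"hand":0.8}]'
python3 chk.py 5
```

```text
clock: 22.32
position: [0.3879, 0.3355, 0.0083]
ee_rot: [-0.001, 1.0, -0.023, 0.001]
contact_force: [0.1, 0.1, -0.4]
width: 0.0679
gripper_force: 0.0
22.32 [0.3879 0.3355 0.0083] [ 0.1  0.1 -0.4]
clock: 22.9
position: [0.3872, 0.3353, 0.0042]
ee_rot: [-0.0, 1.0, -0.023, 0.001]
contact_force: [-0.3, -0.6, 5.2]
width: 0.0446
gripper_force: 29.8
22.9 [0.3872 0.3353 0.0042] [-0.3 -0.6  5.2]
```

Gripped (29.8 N, 44.6 mm). Lifting and carrying to 50 mm short of the middle stud for a look.

```bash

python3 -m handwheel '[{"translation":[0,0,-0.03],"angular":[0,0,0],"hand":0.8},{"translation":[0,0,-0.04],"angular":[0,0,0],"hand":0.8},{"translation":[0,0,-0.04],"angular":[0,0,0],"hand":0.8},{"translation":[0,0,-0.037],"angular":[0,0,0],"hand":0.8},{"translation":[0.0158,0.0309,0],"angular":[0,0,0],"hand":0.8},{"translation":[0.0158,0.0309,0],"angular":[0,0,0],"hand":0.8},{"translation":[0.0158,0.0309,0],"angular":[0,0,0],"hand":0.8},{"translation":[0.0158,0.0309,0],"angular":[0,0,0],"hand":0.8},{"translation":[0.0158,0.0309,0],"angular":[0,0,0],"hand":0.8}]' >/dev/null
python3 -m handwheel '[{"translation":[0.0158,0.0309,0],"angular":[0,0,0],"hand":0.8},{"translation":[0.0158,0.0309,0],"angular":[0,0,0],"hand":0.8},{"translation":[0.0158,0.0309,0],"angular":[0,0,0],"hand":0.8},{"translation":[0.0158,0.0309,0],"angular":[0,0,0],"hand":0.8},{"translation":[0.0158,0.0309,0],"angular":[0,0,0],"hand":0.8},{"translation":[0.0158,0.0309,0],"angular":[0,0,0],"hand":0.8},{"translation":[0,0,0],"angular":[0,0,0],"hand":0.8},{"translation":[0,0,0],"angular":[0,0,0],"hand":0.8},{"translation":[0,0,0],"angular":[0,0,0],"hand":0.8},{"translation":[0,0,0],"angular":[0,0,0],"hand":0.8}]'
python3 - <<'E'
from h import *
s=manip.get_state(); print(s["position"],[proj("wrist",(.5945,-.0155,z),s).round(1) for z in (.102,.07)])
save("wrist","w5.png",(160,20,440,300),2.1)
E
```

```text
clock: 24.48
position: [0.5437, -0.0114, 0.1499]
ee_rot: [-0.0, 1.0, -0.022, -0.0]
contact_force: [-0.2, 0.1, -1.0]
width: 0.0446
gripper_force: 30.9
[ 0.54370564 -0.01143701  0.14990924] [array([281.8, 159.1]), array([281.6, 151.5])]
```

View pics/w5.png

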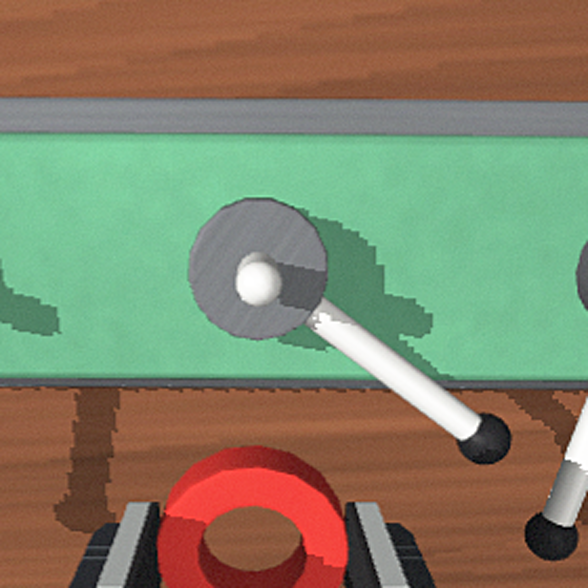

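Stud top at crop (258,284) → image (282.9,155.2); ring's hole (top face) centred at crop ~(253,540) → (280.5,277).

```bash
python3 - <<'E'
from h import *
s=manip.get_state(); p=s["position"]; M=q2m(s["ee_rot"])
for u,z in [((282.9,155.2),.101),((280.5,277),.159),((160+258/2.1,20+268/2.1),.07)]:
    w=pix2("wrist",u,z,s); print(w.round(4),(M.T@(w-p)).round(4))
E
```

```text
[ 0.5968 -0.0161  0.101 ] [0.0532 0.0025 0.0489]
[ 0.5467 -0.0124  0.159 ] [ 0.003   0.001  -0.0091]
[ 0.5973 -0.0163  0.07  ] [0.0537 0.0027 0.0799]
```

```bash

python3 -m handwheel '[{"translation":[0.0252,0.0008,0],"angular":[0,0,0],"hand":0.8},{"translation":[0.0252,0.0009,0],"angular":[0,0,0],"hand":0.8},{"translation":[0,0,0],"angular":[0,0,0],"hand":0.8},{"translation":[0,0,0],"angular":[0,0,0],"hand":0.8},{"translation":[0,0,0.02],"angular":[0,0,0],"hand":0.8},{"translation":[0,0,0.015],"angular":[0,0,0],"hand":0.8},{"translation":[0,0,0.01],"angular":[0,0,0],"hand":0.8},{"translation":[0,0,0.005],"angular":[0,0,0],"hand":0.8},{"translation":[0,0,0],"angular":[0,0,0],"hand":0.8}]'
python3 - <<'E'
from h import *
save("wrist","w6.png",(160,140,440,350),2.1)
E
```

```text
clock: 25.28
position: [0.5932, -0.0159, 0.0987]
ee_rot: [-0.0, 1.0, -0.023, -0.001]
contact_force: [-0.0, 0.3, -0.8]
width: 0.0446
gripper_force: 30.9
```

View pics/w6.png

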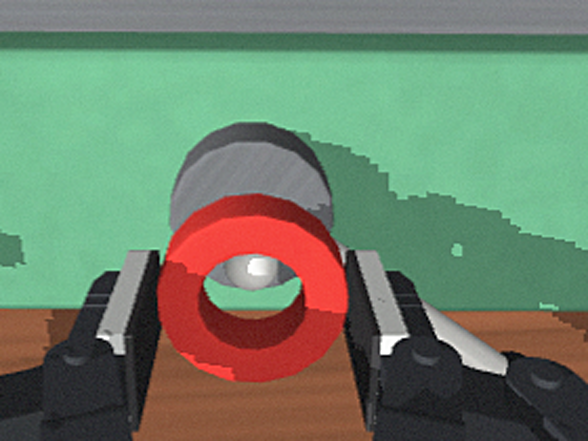

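The stud (252,266) sits inside the ring's hole, sideways centred. Lowering further and releasing.

```bash

python3 -m handwheel '[{"translation":[0.001,0,0.008],"angular":[0,0,0],"hand":0.8},{"translation":[0,0,0.006],"angular":[0,0,0],"hand":0.8},{"translation":[0,0,0.004],"angular":[0,0,0],"hand":0.8},{"translation":[0,0,0.002],"angular":[0,0,0],"hand":0.8},{"translation":[0,0,0],"angular":[0,0,0],"hand":0.8},{"translation":[0,0,0],"angular":[0,0,0],"hand":0.8}]'
python3 chk.py 4 && python3 -m handwheel '[{"translation":[0,0,0],"angular":[0,0,0],"hand":0.6},{"translation":[0,0,0],"angular":[0,0,0],"hand":0.3},{"translation":[0,0,0],"angular":[0,0,0],"hand":0.15},{"translation":[0,0,0],"angular":[0,0,0],"hand":0.15},{"translation":[0,0,0],"angular":[0,0,0],"hand":0.15},{"translation":[0,0,0],"angular":[0,0,0],"hand":0.15}]'
```

```text
clock: 25.83
position: [0.5958, -0.0166, 0.0797]
ee_rot: [0.0, 1.0, -0.023, -0.0]
contact_force: [0.6, -0.6, -0.9]
width: 0.0441
gripper_force: 30.9
25.83 [ 0.5958 -0.0166  0.0797] [ 0.6 -0.6 -0.9]
clock: 26.33
position: [0.5959, -0.0166, 0.0799]
ee_rot: [0.0, 1.0, -0.023, 0.0]
contact_force: [0.0, 0.6, 0.9]
width: 0.0728
gripper_force: 0.0
```

```bash

python3 -m handwheel '[{"translation":[0,0,-0.02],"angular":[0,0,0],"hand":0.15},{"translation":[0,0,-0.03],"angular":[0,0,0],"hand":0.15},{"translation":[0,0,-0.03],"angular":[0,0,0],"hand":0.15},{"translation":[-0.03,0,0],"angular":[0,0,0],"hand":0.15},{"translation":[-0.03,0,0],"angular":[0,0,0],"hand":0.15},{"translation":[0,0,0],"angular":[0,0,0],"hand":0.15},{"translation":[0,0,0],"angular":[0,0,0],"hand":0.15},{"translation":[0,0,0],"angular":[0,0,0],"hand":0.15}]'
python3 - <<'E'
from h import *
save("wrist","w7.png",(100,20,480,320),1.5)
E
```

```text
clock: 27.0
position: [0.5366, -0.0139, 0.1602]
ee_rot: [0.0, 1.0, -0.023, 0.001]
contact_force: [0.7, -0.8, 1.0]
width: 0.0726
gripper_force: 0.0
```

View pics/w7.png

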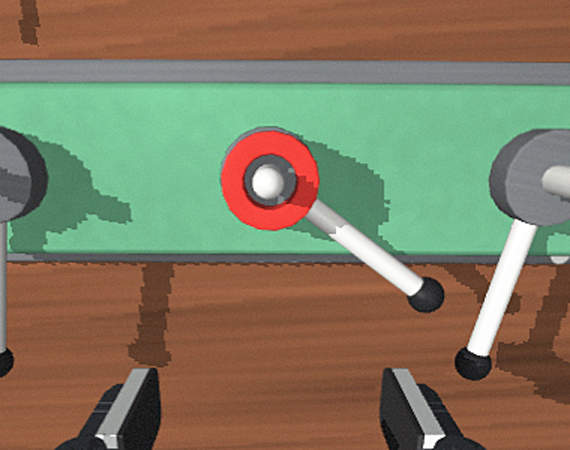

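The ring lies flat on the hub around the middle stud at (268,181), the handle is still swung, and the gripper is clear of everything.

```bash
python3 -c "
from rig import manip
print(manip.sign_off())"
```

```text
the job is handed in; nothing more can be done
None
```

The middle screw was the loose one: I swung its handle about 56° and left it there, the left and right screws each held at about 9 N, the red ring lies flat around the middle stud, and the job is handed in.

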